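# Close up the colour meter and start it on its white tile

## Task

The white reference tile lies in the open sample drawer of the bench colour meter. With the fingertips, push the drawer fully home, then push the sliding cover on top all the way across to its stop so that it hides the window, and then press the start key down and let go of it. Do not touch the tile, and leave the bottle, beaker and jar standing where they are.

Things in the scene. Friction and masses are not known exactly. Their poses are not given: they have to be found in the camera images.
- meter: bench colour meter, a fixed white box 200 mm (x) by 240 (y) by 85 high; origin at the centre of its underside on the bench, z up; own frame: front face at x = -100 mm, top at z = 85, +y its left. On top: start key front left, sliding cover and window right, flat display back left. Drawer, cover and key turn with it.
- drawer_front (a point): centre of the outer (robot-facing, -x) face of the sample drawer's flat handleless front panel, 116 mm wide (y), 56 high, 8 thick; 40 mm above the bench, at y = -48 in the meter's frame, x = -108 when shut. Push it along the meter's +x. Axes parallel to the meter's. The tray with the tile behind the panel is lower than the panel.
- drawer (a joint): how far the sample drawer is pulled out towards the meter's -x, in m: 0 is fully home (panel against the meter's front face, a hard stop), 0.10 fully out. Slides with about 1.5 N of friction plus drag of 12 N per m/s, and stays where it is left.
- cover_tab (a point): point on the +y face of the sliding cover's upright tab, 104 mm above the bench, at x = -5, y = -4 in the meter's frame when closed; axes as the meter's. Tab: 56 mm long (x), 8 thick, along the +y edge of the grey plate (86 x 84 x 4 mm), top 112 mm above the bench. Push that face towards -y. The meter's flat top (z = 85) lies beside it, between two rails 8 mm high and 88 mm apart.
- cover (a joint): how far the sliding cover is open, towards the meter's +y, in m: 0 is fully closed over the square window (a hard stop), 0.08 fully open. About 1.2 N of friction plus drag of 8 N per m/s; stays where it is left.
- start_key_top (a point): centre of the top of the round metal start key (26 mm diameter) in a black housing on the meter's top, front left; it is pressed straight down.
- start_key (a joint): travel of the start key downwards, in m: 0 released, 0.006 fully down, which takes 4 N; it counts as pressed beyond 0.004 and springs back.
- tile: white ceramic reference tile, a loose disc 64 mm in diameter and 12 mm thick, lying by its weight in the locating ring of the drawer's tray, 103 mm behind the drawer's outer front face; origin at the centre of its underside, 20 mm above the bench. It rides along with the drawer.
- bottle: amber bottle with black cap, 52 mm in diameter, 95 mm high, standing loose on the bench near the meter; origin at the centre of its underside.
- beaker: glass beaker, 66 mm in diameter at the rim, 85 mm high, standing loose near the meter; origin at the centre of its underside.
- jar: squat pale jar with white lid, 60 mm in diameter, 60 mm high, standing loose near the meter; origin at the centre of its underside.

How it is judged:
By the outcome, as a careful person would: the job done as asked, in the order asked, and still so for the second after the job is handed in, with the robot touching nothing.
It also fails if it takes over 48 s, if anything falls off the work surface, if the arm or the gripper's body presses on something with over 40 N, if the wrist force passes 120 N, or if a joint passes its speed limit or range.

## Robot

A 6-joint arm with a two-finger parallel gripper is mounted at the origin on the work surface. World frame = base frame: x ahead of the robot, y to its left, z up, the work surface at z = 0. Lengths are in mm, angles in rad, forces in N, time in s.
With the tool pointing down it reaches from about 350 to 925 mm from the base axis. Payload 6.4 kg.
Tool frame: the origin (TCP) lies at the very end of the fingers, on their centre line; the grasp point (between the pads) lies 19 mm behind it; z points along the fingers, y is the line along which they close (so a half turn about z gives the same grasp; the last joint's range is limited). The gripper opens to 85 mm and grips with 20 to 120 N. Pads are 22 mm wide; open, the fingers measure 114 mm over their backs; the gripper's body (76 mm by 85 mm) begins 54 mm behind the grasp point. The pads swing forward as they close: fully open they stand 13 mm farther back than shut.
Start: joints at [-1.362, 0.245, 1.558, -0, 1.339, -0.174], TCP at [242.793, -602.964, 231.29] pointing down, gripper open.
Joint ranges: [-3.13, 3.13], [-1.02, 2.26], [0.13, 2.54], [-0.95, 4.09], [0.21, 2.88], [-2.74, 2.74]. Speed limits (rad/s): [2.57, 2.57, 3.14, 3.14, 3.14, 3.14].

## Interface

Orientations are given as a unit quaternion [w, x, y, z].
In Python, from cell import robot, optics, models gives the robot as it stands.
- The arm moves only by the tool carry_out, never from a script. Its argument "rows" is a list of rows, each a list of 2 entries, a list of its own where there are three numbers: the shift along the tool's x, y, z in mm, then the turn about the tool's z in rad. A call has exactly 8 rows; each row is the pose to reach, as a shift and turn from the pose commanded when the call began, along the tool's axes at that moment; what a row does not reach only later rows make up. A row lasts 1/8 s, in which the tool goes at most 62.5 mm and 10.7 degrees, less where a joint would pass 70% of its speed; a pose out of reach is approached as far as the arm can. A call with a gripper value outside its range is refused whole. "jaw" is the opening in per cent of the stroke, from 0 (shut) to 100 (fully open), set as the call begins (left out, the last holds). The fingers move at their own pace and stop on an object; the grip force is fixed at half the most. Time passes only in rows, so rows that repeat a pose let the fingers close, or fill a call up. It gives the time, the measured TCP pose, the force, the opening and the grip force at its end, in the units of the state.
- robot.sense(): the state, without advancing time (a new reading comes with each control period).
- optics.read_camera(name): name is "scene" or "side" or "wrist"; returns the picture (384x512x3 uint8, red, green, blue); there is no depth.
- optics.camera_info(name): a dict with "fx", "fy", "cx", "cy" (pixels), "xyz" and "attitude" of the camera in the world; the wrist camera has in their place "tool_from_camera" (4x4, takes a point from camera to tool coordinates, whose origin is the TCP and whose axes are the flange's). Camera axes: x right, y up, looking along -z (the intrinsics and any distortion apply to the point x, -y, -z); pixel columns grow to the right and rows downward; lengths in mm; the calibration is good to about 2 mm. A picture is of the moment at which its call begins: read the wrist's pose just before it. camera_info takes no time and is no camera call.
- robot.hand_in(): hands the job in; it is judged then, once.
Trained networks look in the newest picture that a camera, given by its name, has taken for a name from the list of things; names that differ only in an ending like _2 or _b are one class to them, and where a whole thing is asked for, a point or a joint stands for the part that bears it (a point fixed in the world has none). Each returns a list of dicts, best first, with "confidence" (0 to 1); they miss things now and then, are a little off and sometimes report something else, mostly with a low value. They report only what shows in the picture. A call takes as long as a camera call.
- models.spot_in(query, camera): "at" ([x, y, z] in mm, in world coordinates, good to about 4 mm: the middle of the surface that is visible of it).
The state is a dict: "clock": time; "joint_positions": joint angles; "dq": joint speeds; "joint_efforts": joint torques, N m; "eef_pos": TCP position; "orientation": TCP orientation; "ft_force": force on the tool from outside, world axes, zero at the start; "wrist_torque": the same for the moment, N m; "gripper_width": finger opening in mm; "gripper_force": force on a finger pad.
Only numpy, scipy, OpenCV 4.12 (cv2) and the standard library are available. Lean on these libraries where they do the work, as an engineer would, in place of code of your own. Each camera call takes 0.05 s, during which the arm holds its last target. There are 200 camera calls.

## Working session

There is one attempt and no reset: what is moved stays moved. The work goes in short steps, Python scripts to look and compute and a tool call to move; the robot and the scene stay as the last step left them, time stands still between calls to the robot, and variables do not carry over. Pictures are saved under pics/ and viewed, at most 10 in all, crops included, and the job is handed in when it is done.

Besides the shell and the picture viewer there is one more tool, called after "Call:" as a command line: name --argument value ..., lists and objects as JSON in quotes. carry_out: Moves the arm, as the interface text tells. Its arguments: {"type":"object","properties":{"rows":{"type":"array"},"jaw":{"type":"number"}},"required":["rows"]}

```bash
mkdir -p pics; python3 - <<'E'
from cell import robot, optics, models
import cv2
s=robot.sense(); print(s['clock'],s['eef_pos'],s['orientation'],s['gripper_width'])
ims=[]
for c in ['scene','side']:
    im=optics.read_camera(c); ims.append(im); print(c,optics.camera_info(c))
    for q in ['meter','drawer_front','cover_tab','start_key_top','tile','bottle','beaker','jar']:
        print(c,q,[([round(v) for v in d['at']],round(d['confidence'],2)) for d in models.spot_in(q,c)[:2]])
    cv2.imwrite(f'pics/{c}0.png',im[:,:,::-1])
print(robot.sense()['clock'])
E
```

```text
0.0 [ 242.65974823 -602.39540947  230.19291523] [-9.78996719e-04  9.81740397e-01  1.90223118e-01 -1.58090957e-05] 85.55286458389025
scene {'fx': 368.76606963975433, 'fy': 368.76606963975433, 'cx': 251.67151989126899, 'cy': 184.94311147661872, 'xyz': array([1083.19349548,  336.49466628,  704.28459509]), 'attitude': array([0.45699885, 0.17644287, 0.32348043, 0.80955566])}
scene meter [([650, -76, 83], 0.58), ([440, -13, 50], 0.29)]
scene drawer_front [([463, -166, 36], 0.83), ([693, -282, 60], 0.7)]
scene cover_tab [([624, -58, 91], 0.55), ([542, -8, 107], 0.29)]
scene start_key_top [([545, -8, 108], 0.42)]
scene tile [([572, -156, 33], 0.37)]
scene bottle [([634, 113, 60], 0.76)]
scene beaker [([689, -280, 63], 0.61)]
scene jar [([439, -13, 49], 0.78)]
side {'fx': 424.84744358432044, 'fy': 424.84744358432044, 'cx': 255.5876115034063, 'cy': 196.14756126364122, 'xyz': array([ 489.75775666, -595.41663748,  671.30804879]), 'attitude': array([ 0.90872315,  0.40635887, -0.03012677, -0.09048252])}
side meter [([600, -138, 87], 0.74)]
side drawer_front []
side cover_tab [([612, -60, 87], 0.72)]
side start_key_top []
side tile [([528, -152, 34], 0.9)]
side bottle [([614, 99, 62], 0.91)]
side beaker [([687, -285, 56], 0.6)]
side jar [([422, -39, 45], 0.73)]
0.9
```

View pics/scene0.png

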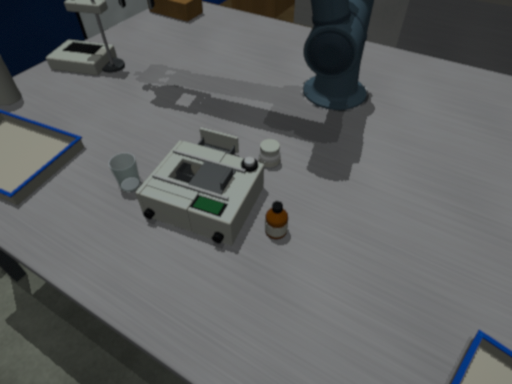

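View pics/side0.png

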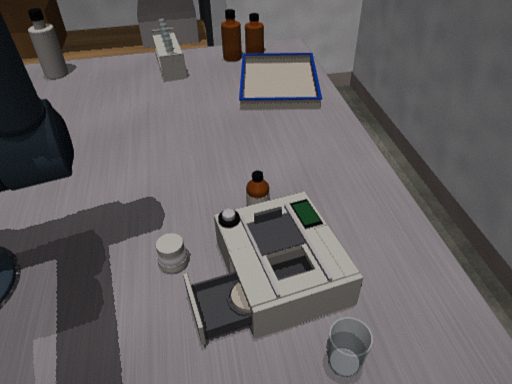

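The scene shows the meter around px (200,190) with the drawer panel at (218,140), the jar at (270,150), the bottle at (277,220) and the beaker at (125,172). The side view shows the drawer open at (195,305), the tile at (240,297), the key at (229,215), the plate at (275,232) and its tab at (268,215). I'll enlarge both to read off the corners.

```bash
python3 - <<'E'
import cv2,numpy as np
a=cv2.imread('pics/side0.png')[170:370,150:400]; b=cv2.imread('pics/scene0.png')[120:250,100:300]
a=cv2.resize(a,None,fx=3,fy=3,interpolation=cv2.INTER_CUBIC);cv2.imwrite('pics/a.png',np.clip(a*1.5,0,255))
b=cv2.resize(b,None,fx=4,fy=4,interpolation=cv2.INTER_CUBIC);cv2.imwrite('pics/b.png',np.clip(b*1.5,0,255))
E
```

```text
[ WARN:0@0.029] global loadsave.cpp:1063 imwrite_ Unsupported depth image for selected encoder is fallbacked to CV_8U.
```

View pics/a.png

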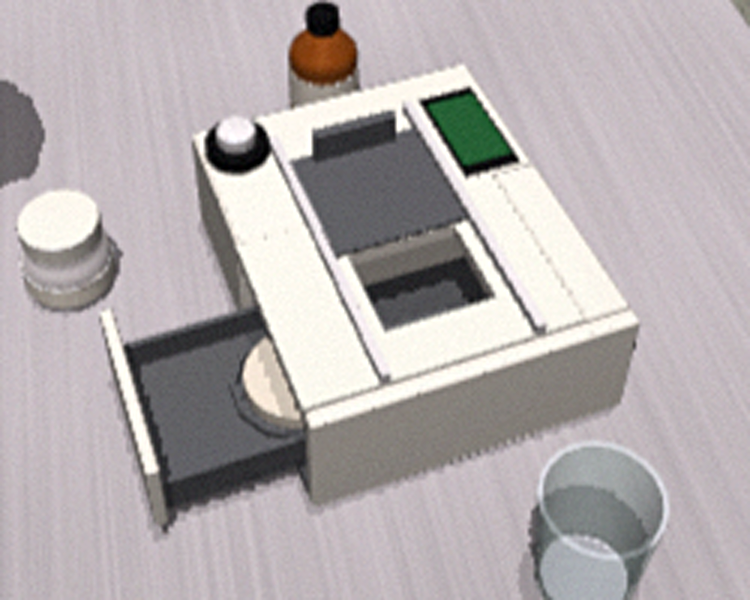

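View pics/b.png

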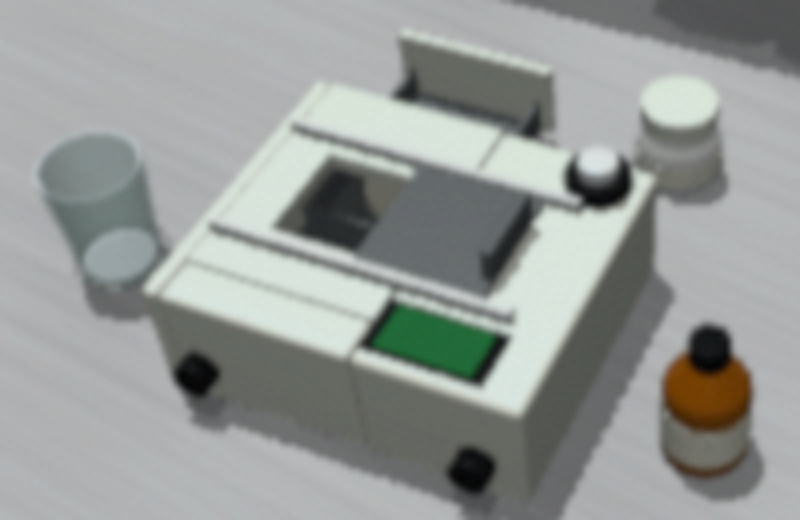

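The enlargements give the corner pixels. Crop a (side): meter top FL (193,140), BL (463,67), BR (637,320), FR (303,413), and key (236,127). Crop b (scene): FL (655,180), BL (522,415), BR (148,290), FR (320,85), and key (600,160). The drawer is out and the cover is almost fully open. Next I fit the pose.

```bash
cat > h.py <<'E'
import numpy as np
from scipy.optimize import least_squares
from scipy.spatial.transform import Rotation as R
def proj(info,P):
    q=np.array(info['attitude']); r=R.from_quat(q[[1,2,3,0]])
    p=r.inv().apply(np.atleast_2d(P)-info['xyz']); 
    return np.c_[info['cx']+info['fx']*p[:,0]/-p[:,2], info['cy']+info['fy']*p[:,1]/p[:,2]]
def toW(x,y,yaw,P): return R.from_euler('z',yaw).apply(np.atleast_2d(P).astype(float))+[x,y,0]
E
python3 - <<'E'
from h import *
from cell import optics,robot
I={c:optics.camera_info(c) for c in('side','scene')}
C={'FL':(-100,120,85),'BL':(100,120,85),'BR':(100,-120,85),'FR':(-100,-120,85)}
A=dict(FL=(193,140),BL=(463,67),BR=(637,320),FR=(303,413)); B=dict(FL=(655,180),BL=(522,415),BR=(148,290),FR=(320,85))
def res(p):
    x,y,yaw,d,c,kx,ky,kz=p; r=[]
    def add(cam,px,P):
        px=np.array(px)/(3 if cam=='side' else 4)+((150,170) if cam=='side' else (100,120))
        r.extend((proj(I[cam],toW(x,y,yaw,P))[0]-px))
    for k in C: add('side',A[k],C[k]); add('scene',B[k],C[k])
    add('side',(315,502),(-100,-120,0))
    add('side',(104,314),(-108-d,10,68)); add('side',(153,472),(-108-d,-106,68)); add('scene',(402,34),(-108-d,-106,68)); add('scene',(552,72),(-108-d,10,68))
    add('side',(313,133),(-33,-12+c,112)); add('side',(395,111),(23,-12+c,112))
    add('side',(236,127),(kx,ky,kz)); add('scene',(600,160),(kx,ky,kz))
    return r
s=least_squares(res,[600,-90,0,90,75,-80,90,100],loss='soft_l1')
print(s.x.round(3)); print(np.array(res(s.x)).reshape(-1,2).round(1).tolist())
x,y,yaw,d,c,kx,ky,kz=s.x
W=lambda P:toW(x,y,yaw,P)[0].round(1)
print('drawer',W((-108-d,-48,40)),'home',W((-108,-48,40)),'tab',W((-5,-4+c,104)),'closed',W((-5,-4,104)),'key',W((kx,ky,kz)))
from scipy.spatial.transform import Rotation as R
q=robot.sense()['orientation'];M=R.from_quat(np.array(q)[[1,2,3,0]]).as_matrix();print(M.round(3), np.degrees(yaw))
E
```

```text
[ 6.26839e+02 -8.53030e+01  1.53000e-01  7.52690e+01  7.18900e+01
 -7.53760e+01  8.99070e+01  1.04944e+02]
[[-1.7, -4.1], [1.2, -1.9], [0.4, -3.3], [0.0, 0.1], [1.3, -1.2], [-2.3, -0.5], [1.7, 3.4], [-0.6, -1.8], [-1.2, 1.5], [0.1, -3.6], [-0.3, -1.7], [-0.6, -1.0], [-0.0, -0.5], [-0.1, -0.1], [0.2, 0.0], [-0.4, -0.2], [-0.4, 0.3]]
drawer [ 453.  -160.6   40. ] home [ 527.4 -149.2   40. ] tab [611.6 -19.  104. ] closed [622.5 -90.  104. ] key [538.7  -7.9 104.9]
[[ 0.928  0.374  0.   ]
 [ 0.374 -0.928 -0.   ]
 [-0.     0.    -1.   ]] 8.74764221842329
```

Call:
carry_out --rows '[[[40,-41,-4],0.03],[[80,-82,-8],0.06],[[122,-124,-12],0.09],[[164,-167,-16],0.12],[[206,-209,-20],0.15],[[247,-250,-24],0.18],[[288,-292,-28],0.21],[[329,-334,-30],0.23]]' --jaw 0

```text
clock: 1.9
eef_pos: [423.8, -168.6, 261.9]
orientation: [0.0, 0.997, 0.076, 0.001]
ft_force: [0.9, -0.5, 0.3]
gripper_width: -0.3
gripper_force: 0.0
```

```bash
python3 - <<'E'
from cell import robot, optics, models
import cv2
s=robot.sense(); print(s['clock'],s['eef_pos'],s['orientation'],s['gripper_width'],s['ft_force'])
im=optics.read_camera('wrist'); print(optics.camera_info('wrist'))
cv2.imwrite('pics/w1.png',im[:,:,::-1])
for q in ['drawer_front','cover_tab','start_key_top','meter','jar']:
    print(q,[([round(v) for v in d['at']],round(d['confidence'],2)) for d in models.spot_in(q,'wrist')[:2]])
E
```

```text
1.9 [ 423.76270878 -168.57895537  261.93506018] [4.77662508e-04 9.97125730e-01 7.57605715e-02 6.20792868e-04] -0.28365687632114606 [ 0.90225397 -0.52062012  0.29645456]
{'fx': 280.8944725630914, 'fy': 280.8944725630914, 'cx': 254.81158573006888, 'cy': 186.58438132947938, 'tool_from_camera': array([[-1.09133312e-03,  9.54101761e-01,  2.99480614e-01,
         7.66903525e+01],
       [ 9.99999391e-01,  1.09124860e-03,  1.67524161e-04,
        -6.36352230e-01],
       [-1.66972704e-04,  2.99480614e-01, -9.54102371e-01,
        -1.42869010e+02],
       [ 0.00000000e+00,  0.00000000e+00,  0.00000000e+00,
         1.00000000e+00]])}
drawer_front [([495, -155, 18], 0.95)]
cover_tab [([578, -69, 91], 0.66), ([494, -153, 22], 0.44)]
start_key_top []
meter [([543, -126, 84], 0.75)]
jar [([421, -27, 60], 0.62)]
```

View pics/w1.png

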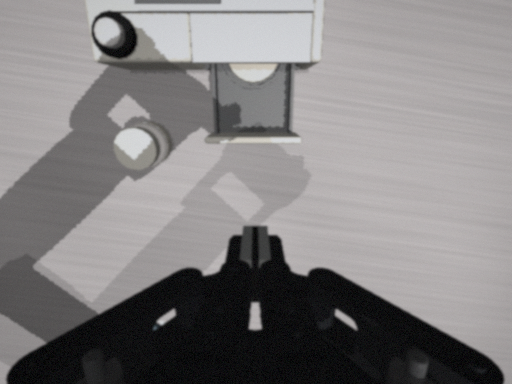

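The wrist view shows the drawer panel's top at (206..300, 137–142), the meter's front top edge from about (95,62) to (322,63), the key top at (110,33) and the jar at (135,148), well clear.

```bash
cat >> h.py <<'E'
def ray(info,s,px,z):
    q=np.array(s['orientation']);T=np.eye(4);T[:3,:3]=R.from_quat(q[[1,2,3,0]]).as_matrix();T[:3,3]=s['eef_pos']
    T=T@info['tool_from_camera']; d=T[:3,:3]@[(px[0]-info['cx'])/info['fx'],-(px[1]-info['cy'])/info['fy'],-1]
    o=T[:3,3]; return (o+d*(z-o[2])/d[2]).round(1)
E
python3 - <<'E'
from h import *
from cell import robot,optics
s=robot.sense();i=optics.camera_info('wrist')
for n,px,z in [('panL',(206,141),68),('panR',(299,141),68),('FL',(93,62),85),('FR',(322,63),85),('key',(110,33),104)]:
    p=ray(i,s,px,z); print(n,p, R.from_euler('z',-8.75,degrees=True).apply(p-[626.8,-85.3,0]).round(1))
E
```

```text
panL [ 442.  -108.5   68. ] [-186.2    5.2   68. ]
panR [ 458.7 -218.2   68. ] [-186.4 -105.8   68. ]
FL [509.2  13.9  85. ] [-101.1  115.9   85. ]
FR [ 544.3 -223.    85. ] [-102.5 -123.5   85. ]
key [536.9 -12.9 104. ] [-77.8  85.2 104. ]
```

Call:
carry_out --rows '[[[-4,0,45],0],[[-4,0,90],0],[[-4,0,135],0],[[-4,0,180],0],[[-4,0,210],0],[[-4,0,227],0],[[6,0,227],0],[[12,0,227],0]]'

```text
clock: 3.2
eef_pos: [436.3, -169.7, 35.2]
orientation: [0.001, 0.997, 0.076, 0.001]
ft_force: [-1.3, -0.0, 0.8]
gripper_width: 0.3
gripper_force: 0.0
```

Call:
carry_out --rows '[[[10,0,0],0],[[20,0,0],0],[[30,0,0],0],[[40,0,0],0],[[50,0,0],0],[[60,0,0],0],[[68,0,0],0],[[70,0,0],0]]'

```text
clock: 4.2
eef_pos: [504.8, -157.6, 34.2]
orientation: [-0.0, 0.997, 0.077, 0.0]
ft_force: [-1.6, -0.3, 0.4]
gripper_width: -0.1
gripper_force: 0.8
```

Call:
carry_out --rows '[[[3,0,0],0],[[6,0,0],0],[[8,0,0],0],[[10,0,0],0],[[12,0,0],0],[[13,0,0],0],[[14,0,0],0],[[14,0,0],0]]'

```text
clock: 5.2
eef_pos: [517.3, -155.6, 34.1]
orientation: [-0.0, 0.997, 0.076, -0.001]
ft_force: [-5.4, -1.1, 2.3]
gripper_width: 0.0
gripper_force: 2.7
```

Call:
carry_out --rows '[[[1,0,0],0],[[2,0,0],0],[[3,0,0],0],[[4,0,0],0],[[4,0,0],0],[[4,0,0],0],[[4,0,0],0],[[4,0,0],0]]'

```text
clock: 6.2
eef_pos: [517.2, -155.5, 34.2]
orientation: [-0.001, 0.997, 0.077, -0.007]
ft_force: [-24.8, -4.3, 17.6]
gripper_width: 0.1
gripper_force: 13.0
```

Call:
carry_out --rows '[[[-12,0,0],0],[[-30,0,0],0],[[-35,0,-30],0],[[-35,-10,-75],0],[[-35,-40,-115],0],[[-35,-75,-155],0],[[-35,-105,-190],0],[[-35,-105,-200],0]]'

```text
clock: 7.2
eef_pos: [472.8, -55.7, 237.2]
orientation: [0.001, 0.997, 0.078, 0.003]
ft_force: [0.2, -1.2, -1.0]
gripper_width: 0.1
gripper_force: 0.0
```

```bash
python3 - <<'E'
from cell import robot, optics, models
import cv2
s=robot.sense(); print(s['clock'],s['eef_pos'],s['orientation'],s['dq'].round(3),s['ft_force'])
im=optics.read_camera('wrist')
cv2.imwrite('pics/w2.png',im[:,:,::-1])
for q in ['drawer_front','cover_tab','start_key_top','bottle']:
    print(q,[([round(v) for v in d['at']],round(d['confidence'],2)) for d in models.spot_in(q,'wrist')[:2]])
E
```

```text
7.2 [472.78655303 -55.65075217 237.22465907] [0.0011471  0.99696812 0.07774375 0.00302746] [-0.039 -0.03  -0.054 -0.014  0.145 -0.015] [ 0.15091018 -1.21120376 -0.9957226 ]
drawer_front [([633, -147, 30], 0.7)]
cover_tab [([609, -61, 91], 0.83)]
start_key_top [([543, -8, 108], 0.77)]
bottle [([606, 97, 61], 0.96)]
```

View pics/w2.png

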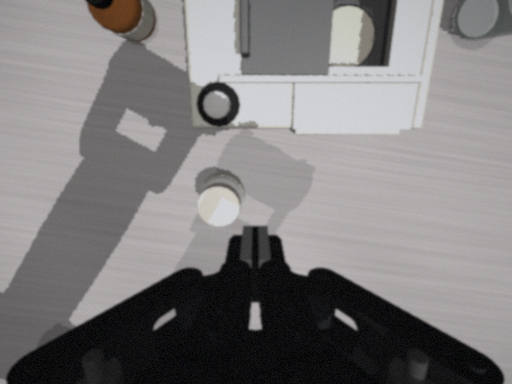

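The drawer is home, with its panel flush and the tile visible through the window at (352,35). The tab's front end is at (240..249, 57), the key top at (215,104) and the bottle at (120,12).

```bash
python3 - <<'E'
from h import *
from cell import robot,optics
s=robot.sense();i=optics.camera_info('wrist');print(s['eef_pos'])
f=lambda p:R.from_euler('z',-8.75,degrees=True).apply(np.array(p)-[626.8,-85.3,0]).round(1)
print('tcp',f(s['eef_pos']))
for n,px,z in [('tab+y',(240,56),112),('tab-y',(248,56),112),('FL',(191,127),85),('panR',(406,132),68),('key',(215,104),104),('plateR',(329,74),89),('bottlecap',(103,0),95),('railL',(219,80),93)]:
    p=ray(i,s,px,z); print(n,p, f(p))
E
```

```text
[470.9079466  -57.0875576  232.61327959]
tcp [-149.8   51.6  232.6]
tab+y [578.7 -27.  112. ] [-38.7  64.9 112. ]
tab-y [579.7 -33.8 112. ] [-38.7  58.1 112. ]
FL [509.1  15.2  85. ] [-101.   117.2   85. ]
panR [ 536.5 -211.5   68. ] [-108.4 -111.    68. ]
key [535.9  -9.1 104. ] [-78.3  89.1 104. ]
plateR [ 578.7 -111.    89. ] [-51.4 -18.1  89. ]
bottlecap [606.9  97.3  95. ] [  8.1 183.5  95. ]
railL [557.6  -9.   93. ] [-56.8  85.9  93. ]
```

Call:
carry_out --rows '[[[35,-12,0],0],[[75,-25,0],0],[[115,-38,0],0],[[145,-49,10],0],[[145,-49,50],0],[[145,-49,95],0],[[145,-49,122],0],[[145,-49,136],0]]'

```text
clock: 8.45
eef_pos: [605.5, 13.4, 94.6]
orientation: [-0.001, 0.997, 0.076, -0.003]
ft_force: [-1.3, -0.6, 0.4]
gripper_width: -0.0
gripper_force: 0.0
```

Call:
carry_out --rows '[[[0,0,0],0],[[0,0,0],0],[[0,4,0],0],[[0,8,0],0],[[0,12,0],0],[[0,16,0],0],[[0,20,0],0],[[0,24,0],0]]'

```text
clock: 9.45
eef_pos: [611.0, -9.8, 98.3]
orientation: [-0.0, 0.997, 0.076, -0.0]
ft_force: [0.7, 1.1, -0.1]
gripper_width: -0.4
gripper_force: 0.7
```

Call:
carry_out --rows '[[[0,7,0],0],[[0,15,0],0],[[0,23,0],0],[[0,31,0],0],[[0,39,0],0],[[0,47,0],0],[[0,52,0],0],[[0,55,0],0]]'

```text
clock: 10.45
eef_pos: [619.4, -64.6, 98.3]
orientation: [0.0, 0.997, 0.076, 0.0]
ft_force: [-0.2, 1.4, -0.2]
gripper_width: 0.5
gripper_force: 0.7
```

Call:
carry_out --rows '[[[0,3,0],0],[[0,6,0],0],[[0,8,0],0],[[0,10,0],0],[[0,12,0],0],[[0,14,0],0],[[0,15,0],0],[[0,15,0],0]]'

```text
clock: 11.45
eef_pos: [621.5, -77.8, 98.3]
orientation: [-0.001, 0.997, 0.076, -0.0]
ft_force: [-0.8, 5.9, 2.8]
gripper_width: 0.1
gripper_force: 3.0
```

Call:
carry_out --rows '[[[0,1,0],0],[[0,2,0],0],[[0,3,0],0],[[0,4,0],0],[[0,4,0],0],[[0,4,0],0],[[0,4,0],0],[[0,4,0],0]]'

```text
clock: 12.45
eef_pos: [621.5, -78.1, 98.2]
orientation: [-0.004, 0.997, 0.076, -0.001]
ft_force: [-2.4, 18.3, 6.6]
gripper_width: 0.0
gripper_force: 9.1
```

Call:
carry_out --rows '[[[0,-4,0],0],[[0,-14,0],0],[[0,-18,-20],0],[[-8,-24,-37],0],[[-30,-45,-37],0],[[-55,-70,-37],0],[[-73,-84,-37],0],[[-73,-84,-37],0]]'

```text
clock: 13.45
eef_pos: [537.1, -10.7, 136.6]
orientation: [0.0, 0.997, 0.077, 0.001]
ft_force: [0.7, -0.1, -0.3]
gripper_width: -0.0
gripper_force: 0.0
```

```bash
python3 - <<'E'
from cell import robot, optics
import cv2,numpy as np
a=optics.read_camera('side')[170:330,190:390]; b=optics.read_camera('scene')[120:250,100:300]
s=robot.sense(); print(s['clock'],s['eef_pos'],s['ft_force'])
r=lambda i:cv2.resize(i,(400,400*i.shape[0]//i.shape[1]),interpolation=cv2.INTER_CUBIC)[:260]
im=np.hstack([r(a),r(b)]);cv2.imwrite('pics/c1.png',np.clip(im[:,:,::-1]*1.5,0,255).astype('uint8'))
E
```

```text
13.55 [538.46768057 -11.59738446 136.67527558] [ 0.03005359 -0.01950573  0.73211794]
```

View pics/c1.png

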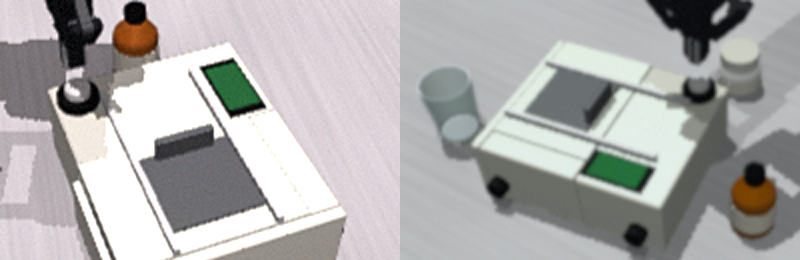

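The cover now hides the window (left view 205,180; right view 570,95), and the fingers are centred over the key in both views. Next I press it.

Call:
carry_out --rows '[[[0,-1,8],0],[[-1,-2,16],0],[[-1,-2,22],0],[[-1,-2,25],0],[[-1,-2,27],0],[[-1,-2,29],0],[[-1,-2,31],0],[[-1,-2,32],0]]'

```text
clock: 14.55
eef_pos: [536.2, -9.3, 103.6]
orientation: [0.0, 0.997, 0.076, 0.0]
ft_force: [-0.9, 1.0, 3.0]
gripper_width: 0.3
gripper_force: 1.3
```

Call:
carry_out --rows '[[[0,0,1],0],[[0,0,2],0],[[0,0,3],0],[[0,0,4],0],[[0,0,5],0],[[0,0,5],0],[[0,0,5],0],[[0,0,5],0]]'

```text
clock: 15.55
eef_pos: [536.3, -9.3, 100.7]
orientation: [0.0, 0.997, 0.077, -0.0]
ft_force: [-9.1, 0.6, 20.0]
gripper_width: 0.0
gripper_force: 9.4
```

Call:
carry_out --rows '[[[0,0,-4],0],[[0,0,-5],0],[[0,0,-6],0],[[0,0,-7],0],[[0,0,-7],0],[[0,0,-7],0],[[0,0,-7],0],[[0,0,-7],0]]'

```text
clock: 16.55
eef_pos: [536.1, -9.2, 105.3]
orientation: [0.0, 0.997, 0.076, 0.0]
ft_force: [1.9, 0.3, 2.0]
gripper_width: -0.2
gripper_force: 0.9
```

Call:
carry_out --rows '[[[0,0,-8],0],[[0,0,-25],0],[[-10,0,-55],0],[[-30,0,-85],0],[[-50,0,-110],0],[[-70,0,-130],0],[[-75,0,-130],0],[[-75,0,-130],0]]'

```text
clock: 17.55
eef_pos: [461.6, -20.5, 234.9]
orientation: [-0.0, 0.997, 0.076, -0.0]
ft_force: [0.3, 0.2, 0.2]
gripper_width: -0.3
gripper_force: 0.0
```

```bash
python3 - <<'E'
from cell import robot, optics, models
import cv2
im=optics.read_camera('wrist')
s=robot.sense(); print(s['clock'],s['eef_pos'],s['ft_force'])
for q in ['start_key_top','bottle','beaker','jar']: print(q,[([round(v) for v in d['at']],round(d['confidence'],2)) for c in('side','scene') for _ in [optics.read_camera(c)] for d in models.spot_in(q,c)[:1]])
cv2.imwrite('pics/w3.png',im[:,:,::-1])
E
```

```text
17.6 [461.69251096 -20.4678803  234.53279079] [-0.10358745 -0.0049     -0.13487006]
start_key_top [([537, -14, 106], 0.72), ([541, -6, 108], 0.57)]
bottle [([617, 96, 62], 0.79), ([632, 114, 58], 0.67)]
beaker [([683, -285, 54], 0.74), ([693, -282, 62], 0.59)]
jar [([419, -42, 46], 0.9), ([440, -11, 48], 0.56)]
```

View pics/w3.png

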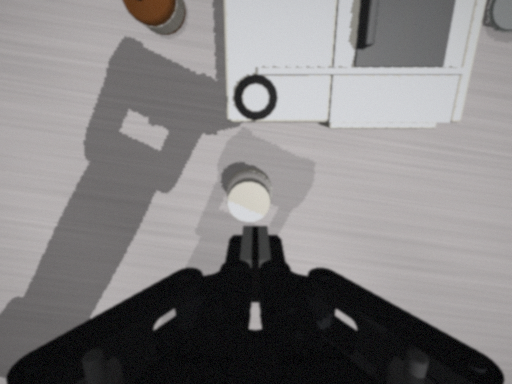

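The drawer is flush (330–435, 125), the cover is across (at 400,30 with no window showing), and the key is released (257,97). The bottle, beaker and jar are where they were. On the way up the key still pushed back with about 2 N at z = 105.3, and it had bottomed at z = 100.7 with 20 N, so it went fully down.

```bash
python3 -c "
from cell import robot
print(robot.hand_in())"
```

```text
the job is handed in; nothing more can be done
None
```

I pushed the drawer home, slid the cover to its stop over the window, pressed and released the start key, in that order, and handed the job in at about 18 s; the tile was never touched and the bottle, beaker and jar have not moved.

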